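# Photograph the ring: lamp on, release, lamp off

### The job

Take a picture of the ring on the desk: press the raised end of the rocker switch to turn the photo lamp on, then press the round key well down to release the camera, and then press the other end of the rocker to turn the lamp off again. Press lightly with the fingertips, do not lift any control box or push it out of its place, and leave the square key, the turntable with the ring, the camera and the dropper bottle alone. Finish with the hand clear.

Things in the scene. Friction and masses are not known exactly. Their poses are not given: they have to be found in the camera images.
- lamp_unit: Lamp box: aluminium box, 112 x 80 mm, 36 mm high, standing loose on the desk on rubber feet, about 0.6 kg, carrying a black rocker switch (paddle 76 mm along the box's x, 44 mm wide, 8 mm thick). Origin: centre of its underside; z up, x along its long side. Stands at any of three places in a row.
- lamp_on_end (a point): Where to press to turn the lamp on: point on the rocker paddle's top face, 26 mm from the rocker's axis towards the box's +x, 12 mm from the paddle's end (near a thin grey line). Moves with the paddle: about 62 mm above the desk when raised (lamp off), 49 mm when fully down (lamp on).
- lamp_off_end (a point): Where to press to turn the lamp off: the same point on the paddle's other half, 26 mm towards the box's -x. About 49 mm above the desk while the lamp is off, 62 mm while it is on.
- lamp_rocker (a joint): Rocker angle, rad: -0.25 lamp off (on-end raised; every start is between -0.25 and -0.2), +0.25 lamp on (on-end down); positive turns the on-end down. Its axis is the box's y, 52 mm above the desk; it stays where it is left; 1 to 3 N at an end moves it. Counts as on above 0.1, as off below -0.1.
- release_unit: Camera release box: aluminium box, 112 x 80 mm, 36 mm high, standing loose on the desk on rubber feet, about 0.6 kg, with a black round push key of 38 mm diameter in the middle. Origin: centre of its underside; z up, x along its long side.
- release_top (a point): Centre of the round key's top face, 54 mm above the desk when up; moves with the key.
- release_key (a joint): Round key's travel, m: 0 up, 0.012 fully down; springs back. Begins to move at 1 N, half-way at 3.4 N, fully down at 5.8 N. The camera is released at 0.0045 and more.
- turntable_unit: Turntable control box, not to be used: aluminium box, 112 x 80 mm, 36 mm high, standing loose on the desk on rubber feet, about 0.6 kg, with a black square push key, 26 mm wide, in the middle. Origin: centre of its underside.
- turntable_key (a joint): Square key's travel, m: 0 up, 0.012 fully down; springs back. To be left alone.
- turntable: Grey turntable, 100 mm diameter, 16 mm high, with a wooden ring cone and a ring on it, 86 mm high in all, loose, not to be moved. Origin: centre of its underside.
- camera: Black macro camera on a flat foot, about 96 x 76 mm, 95 mm high, loose, lens towards its -y, not to be moved. Origin: centre of its underside (the lens reaches 58 mm from it).
- dropper_bottle: Small amber dropper bottle, 32 mm diameter, 92 mm high, loose, not to be moved. Origin: centre of its underside.

How it is judged:
By the outcome, as a careful person would: the job done as asked, in the order asked, and still so for the second after the job is handed in, with the robot touching nothing.
It also fails if it takes over 45 s, if anything falls off the work surface, if the arm or the gripper's body presses on something with over 40 N, if the wrist force passes 120 N, or if a joint passes its speed limit or range.

### The arm

A 6-joint arm with a two-finger parallel gripper is mounted at the origin on the work surface. World frame = base frame: x ahead of the robot, y to its left, z up, the work surface at z = 0. Lengths are in m, angles in rad, forces in N, time in s.
With the tool pointing down it reaches from about 0.375 to 0.925 m from the base axis. Payload 5.7 kg.
Tool frame: the origin (TCP) lies midway between the tips of the shut fingers; the grasp point (between the pads) lies 19 mm behind it; z points along the fingers, y is the direction in which the jaws open and shut (so a half turn about z gives the same grasp; the last joint's range is limited). The gripper opens to 85 mm and grips with 20 to 120 N. Pads are 22 mm wide; open, the fingers measure 114 mm over their backs; the gripper's body (76 mm by 85 mm) begins 54 mm behind the grasp point. The pads swing forward as they close: fully open they stand 13 mm farther back than shut.
Start: joints at [0.99, 0.359, 1.51, -0, 1.272, -0.115], TCP at [0.269, 0.536, 0.231] pointing down, gripper open.
Joint ranges: [-2.97, 2.97], [-1.01, 2.36], [0.21, 2.38], [-0.96, 4.11], [0.2, 2.71], [-2.98, 2.98]. Speed limits (rad/s): [2.39, 2.39, 3.14, 3.14, 3.14, 3.14].

### API

Orientations are given as a rotation vector (axis times angle).
In Python, from station import read_state, viewer, bot, finder gives the robot as it stands.
- The arm moves only by the tool arm_command, never from a script. Its argument "steps" is a list that holds one entry, the list of rows, each a list of 4 numbers: the shift along the tool's x, y, z in m, then the turn about the tool's z in units of 10 degrees (1.0 is 10 degrees). A call has 1 to 12 rows; each row shifts and turns the pose as measured when the row begins, along the tool's axes as they then stand; what a row does not reach is not made up. A row lasts 1/8 s, in which the tool goes at most 62.5 mm and 10.7 degrees, less where a joint would pass 70% of its speed; a pose out of reach is approached as far as the arm can. A call with a gripper value outside its range is refused whole. "claw" is the closure, from 0 (fully open) to 1 (shut), set as the call begins (left out, the last holds). The fingers move at their own pace and stop on an object; "force" is the grip in N (left out, the last holds). Time passes only in rows, so rows that do not move let the fingers close. It gives the time, the measured TCP pose, the force and the opening at its end, in the units of the state.
- read_state(): the state, without advancing time (a new reading comes with each control period).
- viewer.get_image(name): name is "scene" or "top" or "wrist"; returns a dict with "frame" (384x512x3 uint8, red, green, blue), "fov_y" (degrees; the focal length in pixels is half the picture's height over the tangent of half this angle, whatever the lens; pixels are square), "cx", "cy" (the principal point, pixels), "eye" and "orientation" of the camera in the world. Camera axes: x right, y up, looking along -z (the intrinsics and any distortion apply to the point x, -y, -z); pixel columns grow to the right and rows downward; lengths in m; the calibration is good to about 2 mm. The wrist camera is an equidistant fisheye: a pixel r from the principal point sees the ray r / f radians off the axis. A picture is of the moment at which its call begins. There is no depth.
- bot.finish_job(): hands the job in, once; it reports no verdict.
Trained networks look in the newest picture that a camera, given by its name, has taken for a name from the list of things; names that differ only in an ending like _2 or _b are one class to them, and where a whole thing is asked for, a point or a joint stands for the part that bears it (a point fixed in the world has none). Each returns a list of dicts, best first, with "score" (0 to 1); they miss things now and then, are a little off and sometimes report something else, mostly with a low value. They report only what shows in the picture. A call takes as long as a camera call.
- finder.find_in(camera, thing): "at" ([x, y, z] in m, in world coordinates, good to about 4 mm: the middle of the surface that is visible of it).
The state is a dict: "time": time; "qpos": joint angles; "joint_velocities": joint speeds; "joint_torque": joint torques, N m; "tool_pos": TCP position; "tool_rot": TCP orientation; "wrist_force": force on the tool from outside, world axes, zero at the start; "wrist_torque": the same for the moment, N m; "opening": finger opening in m.
Only numpy, scipy, OpenCV 4.12 (cv2) and the standard library are available. Lean on these libraries where they do the work, as an engineer would, in place of code of your own. Each camera call takes 0.05 s, during which the arm holds its last target.

## Working session

There is one attempt and no reset: what is moved stays moved. The work goes in short steps, Python scripts to look and compute and a tool call to move; the robot and the scene stay as the last step left them, time stands still between calls to the robot, and variables do not carry over. Pictures are saved under pics/ and viewed, and the job is handed in when it is done.

Besides the shell and the picture viewer there is one more tool, called after "Emit:" as name(argument=value, ...) on one line, values as JSON. arm_command: Moves the arm, as the interface text tells. Its arguments: {"type":"object","properties":{"steps":{"type":"array"},"claw":{"type":"number"},"force":{"type":"number"}},"required":["steps"]}

```bash
mkdir -p pics
cat > h.py <<'E'
from station import read_state, viewer, bot, finder
import numpy as np, cv2
from scipy.spatial.transform import Rotation as R
def snap(n,f):
    d=viewer.get_image(n); cv2.imwrite('pics/'+f,d['frame'][:,:,::-1]); return d
E
python3 - <<'E'
from h import *
for c in ['top','scene','wrist']:
    d=snap(c,c+'1.png'); print(c,d['eye'],d['orientation'],d['fov_y'],d['cx'],d['cy'])
    for t in ['lamp_unit','lamp_on_end','lamp_off_end','release_unit','release_top','turntable_unit','turntable','camera','dropper_bottle']:
        print(t,[(np.round(r['at'],3).tolist(),round(r['score'],2)) for r in finder.find_in(c,t)[:3]])
print(read_state())
E
```

```text
top [ 0.43914003 -0.02207239  1.12608343] [ 0.14063198 -0.12215494 -1.54315522] 51.61860775068213 246.38282603563533 190.14537808681072
lamp_unit [([0.534, -0.011, 0.038], 0.79), ([0.535, -0.01, 0.05], 0.63)]
lamp_on_end [([0.532, -0.011, 0.055], 0.82)]
lamp_off_end [([0.542, -0.01, 0.054], 0.66), ([0.536, -0.01, 0.037], 0.65)]
release_unit [([0.537, 0.184, 0.038], 0.83), ([0.534, -0.011, 0.039], 0.43)]
release_top [([0.541, 0.188, 0.05], 0.72)]
turntable_unit [([0.469, -0.236, 0.037], 0.98)]
turntable [([0.713, 0.029, 0.018], 0.64)]
camera [([0.742, 0.27, 0.081], 0.59)]
dropper_bottle [([0.764, -0.261, 0.049], 0.59)]
scene [1.2317085  0.31304688 0.5676361 ] [0.59570916 0.98216552 1.88452875] 53.90497834757973 252.0101831012488 190.3769924561632
lamp_unit [([0.57, 0.003, 0.034], 0.92), ([0.549, 0.192, 0.05], 0.19)]
lamp_on_end [([0.55, -0.004, 0.058], 0.78), ([0.55, 0.194, 0.052], 0.65), ([0.732, 0.039, 0.016], 0.26)]
lamp_off_end [([0.547, -0.006, 0.06], 0.5)]
release_unit [([0.565, 0.198, 0.039], 0.61)]
release_top [([0.549, 0.194, 0.05], 0.7)]
turntable_unit [([0.486, -0.22, 0.034
[... 582 characters left out ...]
 []
{'time': 1.5, 'qpos': array([ 9.89894903e-01,  3.58805807e-01,  1.51041010e+00, -1.38129231e-05,
        1.27244962e+00, -1.15111715e-01]), 'joint_velocities': array([-5.44239512e-04, -1.27024885e-03, -9.24542821e-04, -3.90574678e-04,
       -3.21490966e-05, -1.71964252e-03]), 'joint_torque': array([ 6.12020131e-05, -5.27584970e+01, -2.79042721e+01,  1.79358216e-05,
        1.45577462e-03,  1.78300041e-05]), 'tool_pos': array([0.26948425, 0.53605561, 0.23125946]), 'tool_rot': array([-7.25055386e-01, -3.05676641e+00,  1.14675757e-04]), 'wrist_force': array([-0.58557753, -0.22206823, -0.17274313]), 'wrist_torque': array([0.00332759, 0.01727811, 0.03181414]), 'opening': 0.08520227396669966}
```

View pics/top1.png

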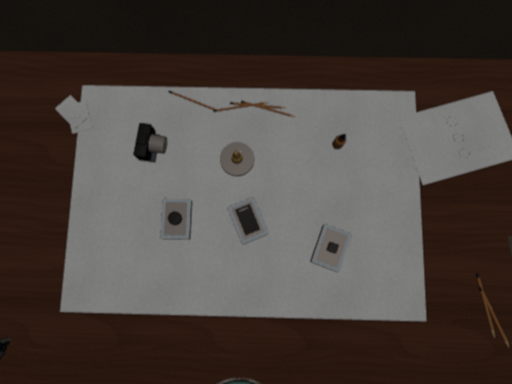

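View pics/scene1.png

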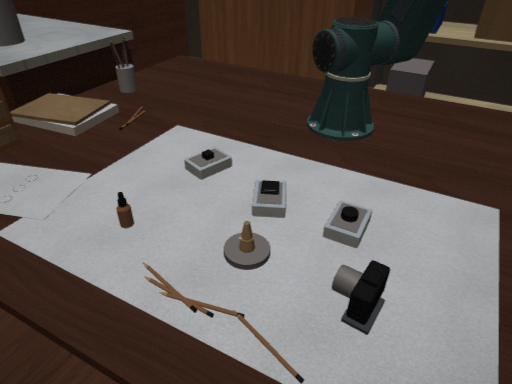

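```bash
cd pics; python3 -c "
import cv2
a=cv2.imread('top1.png');b=cv2.imread('scene1.png')
cv2.imwrite('t2.png',cv2.resize(a[100:300,100:366],(798,600),interpolation=cv2.INTER_CUBIC))
cv2.imwrite('s2.png',cv2.resize(b[130:280,180:380],(800,600),interpolation=cv2.INTER_CUBIC))"
```

```text
(no output)
```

View pics/t2.png

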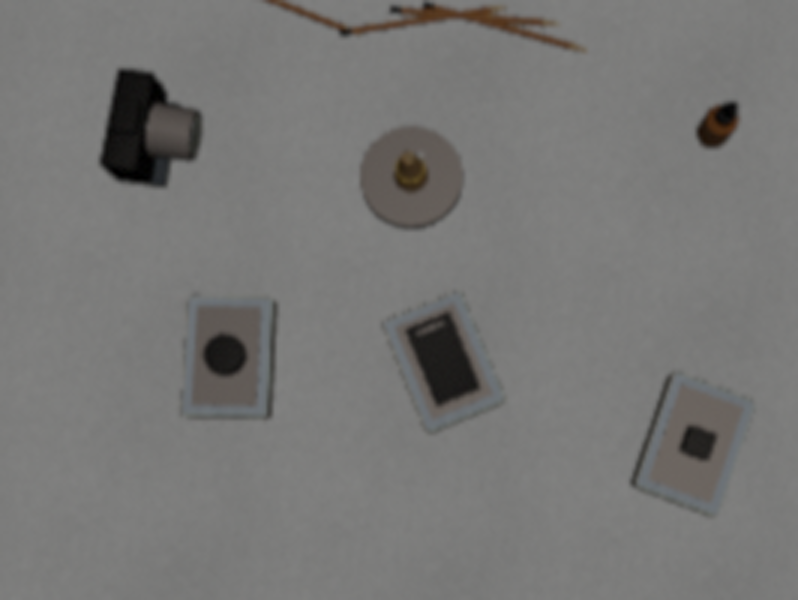

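View pics/s2.png

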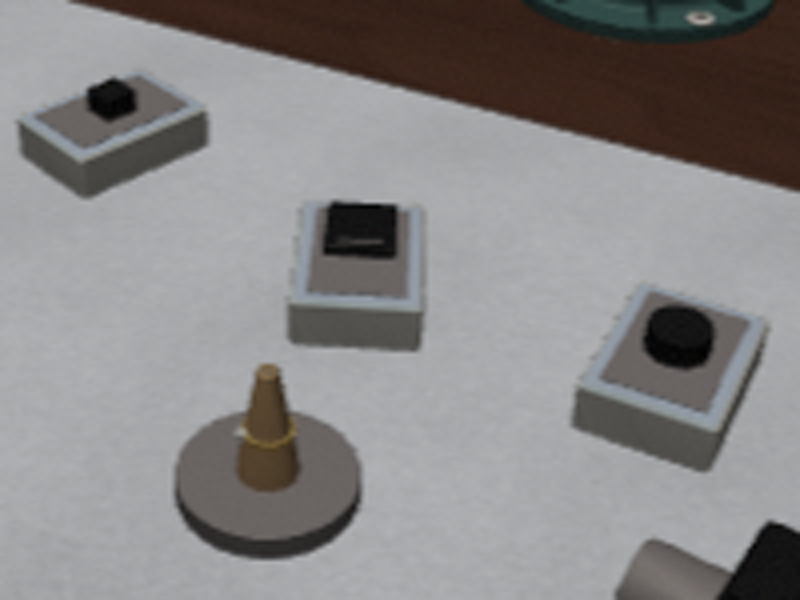

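View pics/wrist1.png

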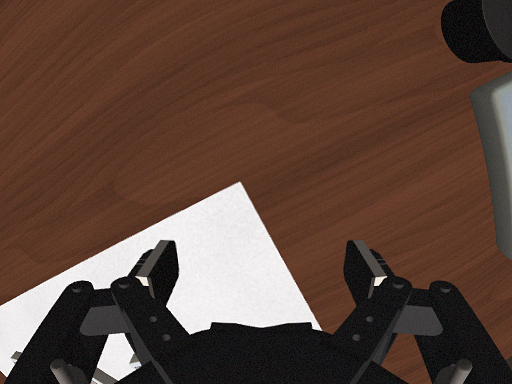

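```bash
cat >> h.py <<'E'
def ray(d,u,v,z):
    H=d['frame'].shape[0]; f=H/2/np.tan(np.radians(d['fov_y']/2))
    r=R.from_rotvec(d['orientation']).apply([(u-d['cx'])/f,-(v-d['cy'])/f,-1]); e=np.array(d['eye'])
    return e+r*(z-e[2])/r[2]
E
python3 - <<'E'
from h import *
d=viewer.get_image('top'); print([k for k in d], )
T=lambda a,b,z:print((a,b),ray(d,100+a/3-.33,100+b/3-.33,z).round(4))
print('paddle TL TR BR BL line');T(405,328,.065);T(447,312,.065);T(480,390,.046);T(438,406,.046);T(430,327,.063)
print('lampbox');[T(a,b,.036) for a,b in [(383,322),(462,292),(505,400),(430,432)]]
print('relbox');[T(a,b,.036) for a,b in [(191,295),(275,298),(268,417),(183,414)]]
print('key');T(225,355,.054)
print('tt');T(411,177,.016);T(409,158,.086)
d=viewer.get_image('scene'); print([k for k in d])
S=lambda a,b,z:print((a,b),ray(d,180+a/4-.375,130+b/4-.375,z).round(4))
print('key');S(680,332,.054)
print('line');S(358,240,.063)
print('paddle top front corners');S(326,249,.065);S(396,250,.065);S(398,206,.046);S(330,203,.046)
print('lampbox');[S(a,b,.036) for a,b in [(290,302),(421,305),(424,207),(304,203)]]
s=read_state();print(s['time'],R.from_rotvec(s['tool_rot']).as_matrix().round(3))
E
```

```text
['frame', 'fov_y', 'cx', 'cy', 'eye', 'orientation']
paddle TL TR BR BL line
(405, 328) [0.5666 0.0229 0.065 ]
(447, 312) [ 0.582  -0.0144  0.065 ]
(480, 390) [ 0.5141 -0.0457  0.046 ]
(438, 406) [ 0.4988 -0.0081  0.046 ]
(430, 327) [0.5683 0.0006 0.063 ]
lampbox
(383, 322) [0.5752 0.0446 0.036 ]
(462, 292) [ 0.6049 -0.0276  0.036 ]
(505, 400) [ 0.5063 -0.0689  0.036 ]
(430, 432) [ 0.4757 -0.0013  0.036 ]
relbox
(191, 295) [0.5963 0.2235 0.036 ]
(275, 298) [0.5953 0.1454 0.036 ]
(268, 417) [0.4857 0.1466 0.036 ]
(183, 414) [0.4865 0.2243 0.036 ]
key
(225, 355) [0.5396 0.1854 0.054 ]
tt
(411, 177) [0.7182 0.0236 0.016 ]
(409, 158) [0.7182 0.023  0.086 ]
['frame', 'fov_y', 'cx', 'cy', 'eye', 'orientation']
key
(680, 332) [0.5462 0.1916 0.054 ]
line
(358, 240) [0.5649 0.0016 0.063 ]
paddle top front corners
(326, 249) [ 0.585  -0.0093  0.065 ]
(396, 250) [0.5659 0.0267 0.065 ]
(398, 206) [ 0.4961 -0.0038  0.046 ]
(330, 203) [ 0.5141 -0.0428  0.046 ]
lampbox
(290, 302) [ 0.6063 -0.0213  0.036 ]
(421, 305) [0.5714 0.047  0.036 ]
(424, 207) [0.4748 0.0052 0.036 ]
(304, 203) [ 0.5085 -0.0642  0.036 ]
1.6 [[-0.893  0.449 -0.   ]
 [ 0.449  0.893 -0.   ]
 [ 0.    -0.    -1.   ]]
```

Emit:
arm_command(steps=[[[-0.046,-0.0315,0,0],[-0.046,-0.0315,0,0],[-0.046,-0.0315,0,0],[-0.046,-0.0315,0,0],[-0.046,-0.0315,0,0],[-0.046,-0.0315,0,0],[-0.046,-0.0315,0,0],[-0.046,-0.0315,0,0],[-0.046,-0.0315,0,0],[-0.046,-0.0315,0,0],[-0.04,-0.03,0,0],[0,0,0,0]]], claw=1, force=20)

```text
time: 3.1
tool_pos: [0.5742, -0.0114, 0.2327]
tool_rot: [0.719, 3.05, 0.009]
wrist_force: [-0.6, 0.5, -0.5]
opening: -0.0004
```

Emit:
arm_command(steps=[[[0,0,0,-1],[0,0,0,-1],[0,0,0,-1],[0,0,0,-1],[0,0,0,-1],[0,0,0,0]]])

```text
time: 3.85
tool_pos: [0.5707, -0.0067, 0.2322]
tool_rot: [-0.68, 3.06, 0.008]
wrist_force: [-0.5, -0.4, 0.5]
opening: -0.0002
```

```bash
cat >> h.py <<'E'
def go(x,y,z,ang=None):
    s=read_state();M=R.from_rotvec(s['tool_rot']).as_matrix();p=s['tool_pos']
    print('t',s['time'],'p',p.round(4),'yaw',np.degrees(np.arctan2(M[1,0],M[0,0])).round(1),'tilt',M[:,2].round(3),'F',s['wrist_force'].round(2),'q6',s['qpos'][5].round(2),'shift',(M.T@(np.array([x,y,z])-p)).round(4))
E
python3 - <<'E'
from h import *
go(.564,.001,.09)
snap('wrist','w3.png');snap('top','t3.png')
E
```

```text
t 3.85 p [ 0.5707 -0.0067  0.2322] yaw -155.0 tilt [ 0.006  0.007 -1.   ] F [-0.48 -0.45  0.47] q6 -2.15 shift [0.004  0.0093 0.1422]
```

View wrist.

View pics/w3.png

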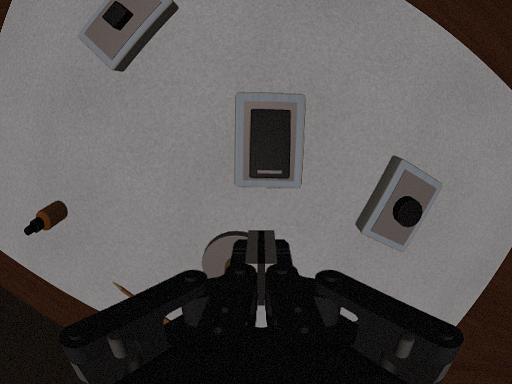

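```bash
cat >> h.py <<'E'
def fish(d,u,v,z):
    H=d['frame'].shape[0]; f=H/2/np.tan(np.radians(d['fov_y']/2))
    a,b=u-d['cx'],v-d['cy']; r=np.hypot(a,b)+1e-9; t=r/f
    w=R.from_rotvec(d['orientation']).apply([np.sin(t)*a/r,-np.sin(t)*b/r,-np.cos(t)]); e=np.array(d['eye'])
    return e+w*(z-e[2])/w[2]
E
python3 - <<'E'
from h import *
d=viewer.get_image('wrist')
P=lambda n,u,v,z:print(n,fish(d,u,v,z).round(4))
P('pad hi L',250,179,.065);P('pad hi R',290,179,.065);P('lo L',251,109,.046);P('lo R',290,109,.046);P('line',270,172,.063)
for u,v in [(235,93),(305,94),(302,188),(236,187)]:P('box',u,v,.036)
P('key',407,211,.054)
go(.564,.001,.09)
E
```

```text
pad hi L [ 0.5821 -0.0149  0.065 ]
pad hi R [0.564  0.0242 0.065 ]
lo L [ 0.5145 -0.0452  0.046 ]
lo R [ 0.4963 -0.0067  0.046 ]
line [0.5665 0.0016 0.063 ]
box [ 0.5056 -0.0693  0.036 ]
box [0.4731 0.0022 0.036 ]
box [0.5735 0.0482 0.036 ]
box [ 0.6055 -0.0236  0.036 ]
key [0.5391 0.1809 0.054 ]
t 4.0 p [ 0.571  -0.0071  0.2322] yaw -155.1 tilt [ 0.006  0.006 -1.   ] F [-0.36 -0.63  0.59] q6 -2.15 shift [0.0041 0.0099 0.1423]
```

Emit:
arm_command(steps=[[[0.0045,0.009,0,0],[0,0,0.04,0],[0,0,0.04,0],[0,0,0.04,0],[0,0,0.015,0],[0,0,0,0]]])

```text
time: 4.75
tool_pos: [0.5634, 0.0023, 0.0962]
tool_rot: [-0.664, 3.06, 0.007]
wrist_force: [-0.1, 0.0, 1.5]
opening: 0.0002
```

Run:
```python
from h import *
go(.563,.0,.07)
```

```text
t 4.75 p [0.5634 0.0023 0.0962] yaw -155.5 tilt [ 0.009  0.007 -1.   ] F [-0.09  0.02  1.46] q6 -2.13 shift [ 0.0016 -0.002   0.0262]
```

Emit:
arm_command(steps=[[[0.0015,-0.002,0.012,0],[0,0,0.012,0],[0,0,0.004,0],[0,0,0.004,0],[0,0,0,0]]])

```text
time: 5.38
tool_pos: [0.5661, -0.0005, 0.0656]
tool_rot: [-0.661, 3.054, 0.004]
wrist_force: [-0.7, 0.0, -0.3]
opening: -0.0004
```

Run:
```python
from h import *
go(.563,.0,.053)
snap('wrist','w4.png')
```

```text
t 5.375 p [ 5.661e-01 -5.000e-04  6.560e-02] yaw -155.6 tilt [ 0.016  0.006 -1.   ] F [-0.67  0.02 -0.31] q6 -2.13 shift [0.0028 0.0017 0.0126]
```

View pics/w4.png

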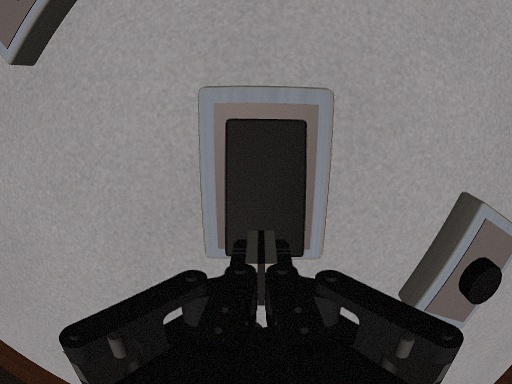

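Emit:
arm_command(steps=[[[0.003,0.001,0.003,0],[0,0,0.003,0],[0,0,0.003,0],[0,0,0.002,0]]])

```text
time: 5.92
tool_pos: [0.5645, -0.0007, 0.0552]
tool_rot: [-0.661, 3.051, 0.003]
wrist_force: [0.2, 0.6, 2.1]
opening: -0.0003
```

Emit:
arm_command(steps=[[[0,0,0.002,0],[0,0,0.001,0]]])

```text
time: 6.18
tool_pos: [0.5647, -0.0006, 0.052]
tool_rot: [-0.66, 3.051, 0.003]
wrist_force: [0.0, 1.1, 2.6]
opening: 0.0002
```

Emit:
arm_command(steps=[[[0,0,0.001,0],[0,0,0,0]]])

```text
time: 6.42
tool_pos: [0.5647, -0.0006, 0.0514]
tool_rot: [-0.661, 3.051, 0.003]
wrist_force: [-0.2, 1.1, 3.9]
opening: 0.0001
```

Emit:
arm_command(steps=[[[0,0,0.0015,0],[0,0,0,0]]])

```text
time: 6.68
tool_pos: [0.5647, -0.0005, 0.0514]
tool_rot: [-0.661, 3.05, 0.002]
wrist_force: [-0.9, 0.2, 3.4]
opening: -0.0001
```

Run:
```python
from h import *
d=snap('scene','s5.png'); a=d['frame'][130:280,180:380,::-1]
cv2.imwrite('pics/s5z.png',cv2.resize(a,(800,600),interpolation=cv2.INTER_CUBIC))
```

```text
(no output)
```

View pics/s5.png

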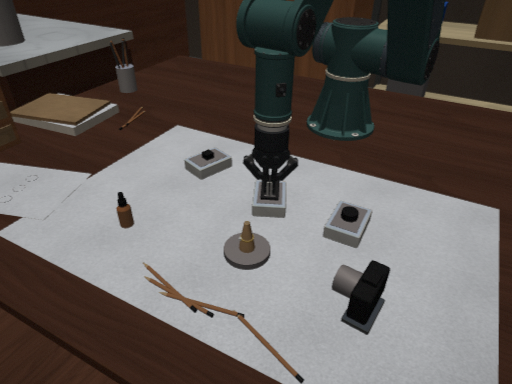

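Emit:
arm_command(steps=[[[0,0,-0.02,0],[0,0,-0.04,0],[0,0,-0.04,0],[0,0,0,0]]])

```text
time: 7.22
tool_pos: [0.561, -0.0016, 0.1521]
tool_rot: [-0.662, 3.055, 0.003]
wrist_force: [1.6, -0.1, 0.9]
opening: -0.0002
```

Run:
```python
from h import *
go(.541,.186,.13)
d=snap('wrist','w6.png')
d=snap('scene','s6.png'); a=d['frame'][130:280,180:380,::-1]
cv2.imwrite('pics/s6z.png',cv2.resize(a,(800,600),interpolation=cv2.INTER_CUBIC))
```

```text
t 7.225 p [ 0.561  -0.0016  0.1521] yaw -155.5 tilt [ 0.015  0.005 -1.   ] F [ 1.62 -0.07  0.9 ] q6 -2.13 shift [-0.0591  0.1791  0.0228]
```

View pics/w6.png

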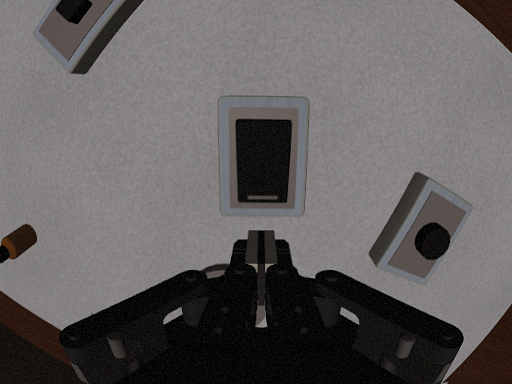

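View pics/s6z.png

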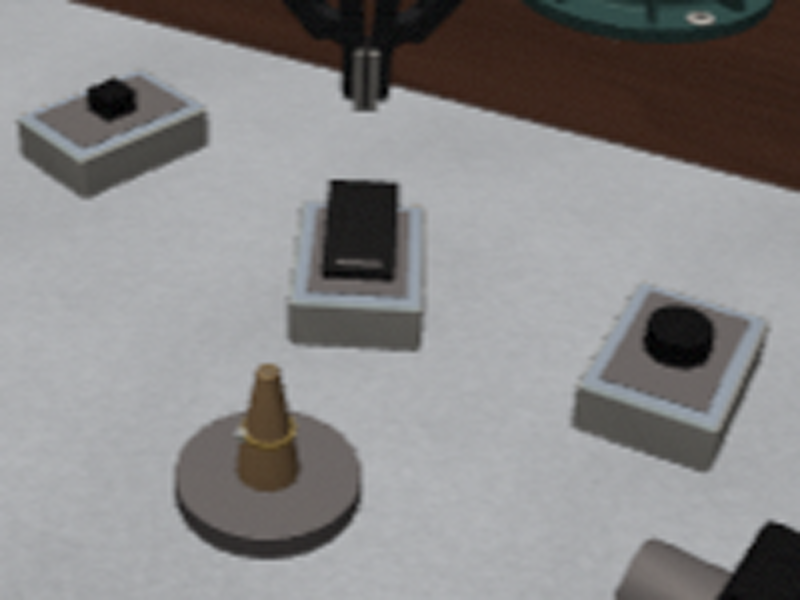

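Emit:
arm_command(steps=[[[-0.015,0.045,0,0],[-0.015,0.045,0,0],[-0.015,0.045,0,0],[-0.015,0.045,0,0],[0,0,0,0]]])

```text
time: 7.95
tool_pos: [0.5334, 0.1907, 0.1413]
tool_rot: [0.66, -3.068, -0.007]
wrist_force: [0.3, 0.3, -0.0]
opening: -0.0002
```

Run:
```python
from h import *
go(.541,.186,.075)
d=snap('wrist','w7.png');snap('top','t7.png')
```

```text
t 7.95 p [0.5334 0.1907 0.1413] yaw -155.7 tilt [-0.004  0.004 -1.   ] F [ 0.32  0.28 -0.04] q6 -1.78 shift [-0.0052 -0.0077  0.0662]
```

View pics/w7.png

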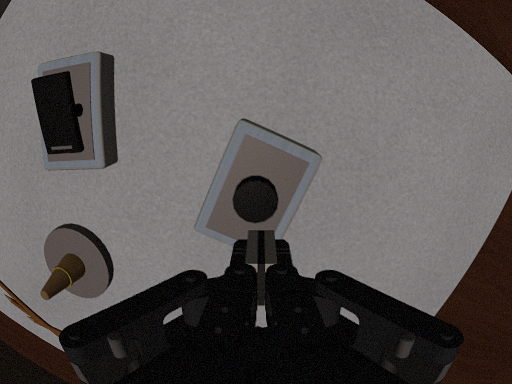

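Emit:
arm_command(steps=[[[-0.005,-0.0075,0.03,0],[0,0,0.03,0],[0,0,0.005,0],[0,0,0,0]]])

```text
time: 8.55
tool_pos: [0.5416, 0.1779, 0.0737]
tool_rot: [0.649, -3.068, -0.003]
wrist_force: [0.2, -0.1, 0.5]
opening: -0.0001
```

Run:
```python
from h import *
go(.541,.186,.058)
d=snap('wrist','w8.png')
```

```text
t 8.55 p [0.5416 0.1779 0.0737] yaw -156.1 tilt [-0.006  0.    -1.   ] F [ 0.22 -0.14  0.51] q6 -1.79 shift [-0.0028  0.0077  0.0157]
```

View pics/w8.png

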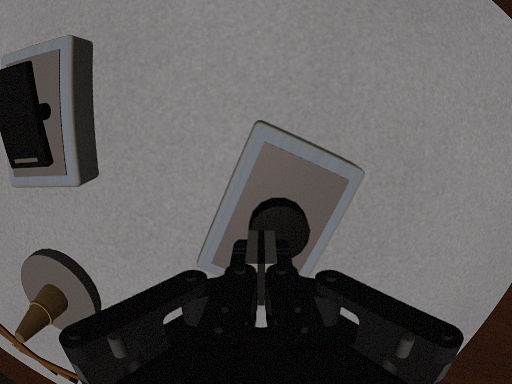

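Run:
```python
from h import *
d=viewer.get_image('wrist'); p=fish(d,280,229,.054); print(p); go(*p[:2],.058)
```

```text
[0.53574388 0.18702737 0.054     ]
t 8.65 p [0.5421 0.1783 0.0744] yaw -156.1 tilt [-0.005  0.001 -1.   ] F [ 1.07 -0.04  0.53] q6 -1.79 shift [0.0022 0.0105 0.0165]
```

Emit:
arm_command(steps=[[[-0.001,0.009,0.01,0],[0,0,0.005,0],[0,0,0,0]]])

```text
time: 9.02
tool_pos: [0.5403, 0.188, 0.0603]
tool_rot: [0.651, -3.072, -0.003]
wrist_force: [-0.3, 0.1, 0.2]
opening: 0.0002
```

Emit:
arm_command(steps=[[[0,0,0.003,0],[0,0,0.003,0],[0,0,0.003,0]]])

```text
time: 9.4
tool_pos: [0.5406, 0.1883, 0.0513]
tool_rot: [0.652, -3.073, -0.003]
wrist_force: [0.4, -0.5, 1.2]
opening: 0.0
```

Emit:
arm_command(steps=[[[0,0,0.003,0],[0,0,0.003,0],[0,0,0.001,0],[0,0,0,0]]])

```text
time: 9.9
tool_pos: [0.5406, 0.1883, 0.0443]
tool_rot: [0.652, -3.073, -0.003]
wrist_force: [-1.6, 0.7, 4.7]
opening: -0.0
```

Emit:
arm_command(steps=[[[0,0,0.001,0],[0,0,0,0],[0,0,0,0]]])

```text
time: 10.28
tool_pos: [0.5407, 0.1883, 0.0436]
tool_rot: [0.652, -3.073, -0.003]
wrist_force: [-0.6, -0.2, 4.4]
opening: 0.0
```

Run:
```python
from h import *
go(.541,.186,.13)
d=snap('scene','s9.png')
cv2.imwrite('pics/s9z.png',cv2.resize(d['frame'][130:280,240:440,::-1],(800,600),interpolation=cv2.INTER_CUBIC))
```

```text
t 10.275 p [0.5407 0.1883 0.0436] yaw -156.1 tilt [-0.     0.002 -1.   ] F [-0.64 -0.22  4.45] q6 -1.78 shift [ 0.0006 -0.0021 -0.0864]
```

View pics/s9z.png

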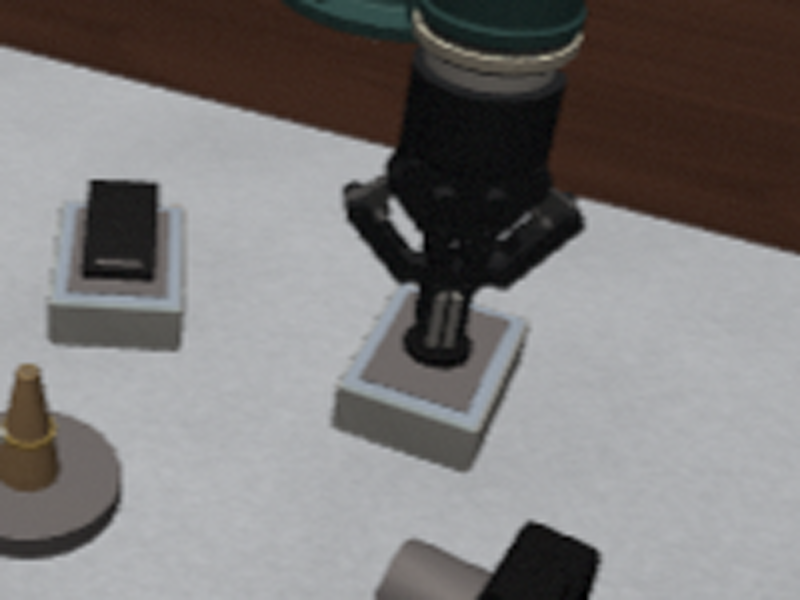

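Picture: the key is nearly flush under the fingertips (about (440,345)), and the rocker is still in its on position. Lifting and going to the off-end.

Emit:
arm_command(steps=[[[0,0,-0.02,0],[0,0,-0.04,0],[0,0,-0.04,0],[0,0,0,0]]])

```text
time: 10.82
tool_pos: [0.5413, 0.188, 0.1445]
tool_rot: [0.651, -3.073, -0.003]
wrist_force: [-0.1, 0.8, -0.3]
opening: -0.0001
```

Run:
```python
from h import *
go(.5155,-.0215,.13)
```

```text
t 10.825 p [0.5413 0.188  0.1445] yaw -156.1 tilt [-0.001  0.001 -1.   ] F [-0.11  0.79 -0.26] q6 -1.78 shift [ 0.1086 -0.181   0.0142]
```

Emit:
arm_command(steps=[[[0.025,-0.042,0,0],[0.025,-0.042,0,0],[0.025,-0.042,0,0],[0.025,-0.042,0,0],[0,0,0,0]]])

```text
time: 11.45
tool_pos: [0.5163, -0.0107, 0.139]
tool_rot: [0.655, -3.069, -0.004]
wrist_force: [0.0, 0.2, 0.2]
opening: -0.0002
```

Run:
```python
from h import *
go(.5155,-.0215,.08)
snap('wrist','w10.png')
```

```text
t 11.45 p [ 0.5163 -0.0107  0.139 ] yaw -155.9 tilt [-0.004  0.002 -1.   ] F [0.03 0.23 0.18] q6 -2.15 shift [ 0.005  -0.0097  0.059 ]
```

View pics/w10.png

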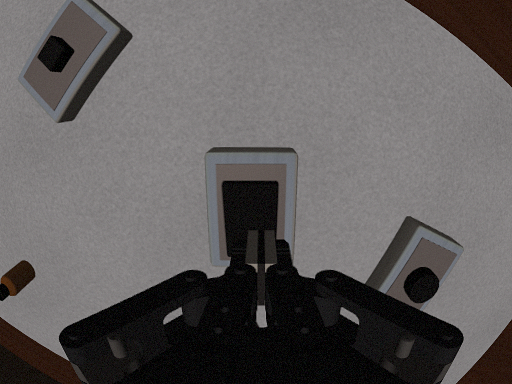

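Emit:
arm_command(steps=[[[0.005,-0.0095,0.02,0],[0,0,0.03,0],[0,0,0.01,0],[0,0,0.008,0],[0,0,0,0]]])

```text
time: 12.12
tool_pos: [0.5157, -0.0153, 0.0677]
tool_rot: [0.661, -3.067, -0.008]
wrist_force: [0.5, -0.4, -0.1]
opening: -0.0001
```

Run:
```python
from h import *
go(.5155,-.0215,.066)
snap('wrist','w11.png')
```

```text
t 12.125 p [ 0.5157 -0.0153  0.0677] yaw -155.7 tilt [-0.005  0.004 -1.   ] F [ 0.52 -0.42 -0.08] q6 -2.16 shift [ 0.0027 -0.0055  0.0017]
```

View pics/w11.png

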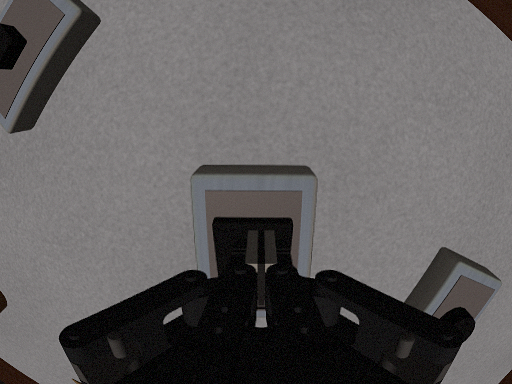

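Emit:
arm_command(steps=[[[0.002,-0.0055,0,0],[0,0,0,0],[0,0,0.003,0],[0,0,0.003,0],[0,0,0.003,0],[0,0,0.003,0]]])

```text
time: 12.92
tool_pos: [0.518, -0.0221, 0.0575]
tool_rot: [-0.662, 3.071, 0.005]
wrist_force: [-0.6, 0.2, 2.2]
opening: -0.0002
```

Emit:
arm_command(steps=[[[0,0,0.002,0],[0,0,0.001,0]]])

```text
time: 13.18
tool_pos: [0.5176, -0.0222, 0.0541]
tool_rot: [0.662, -3.07, -0.005]
wrist_force: [-0.8, -1.0, 2.0]
opening: -0.0
```

Emit:
arm_command(steps=[[[0,0,0.001,0],[0,0,0.001,0],[0,0,0,0]]])

```text
time: 13.55
tool_pos: [0.5175, -0.0223, 0.0519]
tool_rot: [0.662, -3.07, -0.005]
wrist_force: [-1.6, -0.6, 1.7]
opening: 0.0003
```

Emit:
arm_command(steps=[[[0,0,0.001,0],[0,0,0,0]]])

```text
time: 13.8
tool_pos: [0.5176, -0.0223, 0.0514]
tool_rot: [0.662, -3.07, -0.005]
wrist_force: [-2.0, -0.1, 3.4]
opening: 0.0001
```

Emit:
arm_command(steps=[[[0,0,-0.02,0],[0,0,-0.04,0],[0,0,-0.05,0],[0,0,-0.05,0],[0,0,0,0]]])

```text
time: 14.42
tool_pos: [0.5187, -0.022, 0.2155]
tool_rot: [-0.661, 3.071, 0.008]
wrist_force: [0.7, -0.4, -0.3]
opening: -0.0001
```

Run:
```python
from h import *
go(.5155,-.0215,.2)
snap('wrist','w12.png')
d=snap('scene','s12.png')
cv2.imwrite('pics/s12z.png',cv2.resize(d['frame'][130:280,180:380,::-1],(800,600),interpolation=cv2.INTER_CUBIC))
```

```text
t 14.425 p [ 0.5187 -0.022   0.2155] yaw -155.7 tilt [-0.     0.005 -1.   ] F [ 0.68 -0.37 -0.3 ] q6 -2.18 shift [0.0028 0.0017 0.0155]
```

View pics/s12z.png

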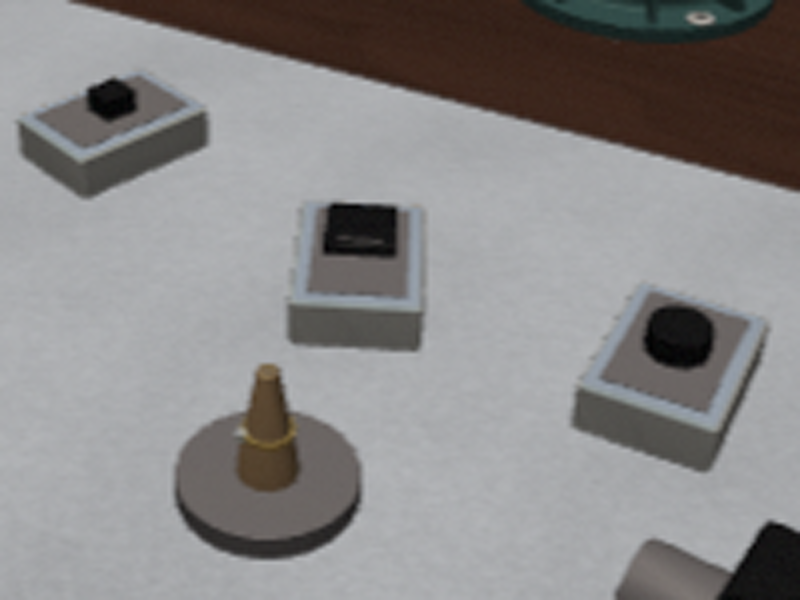

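View pics/w12.png

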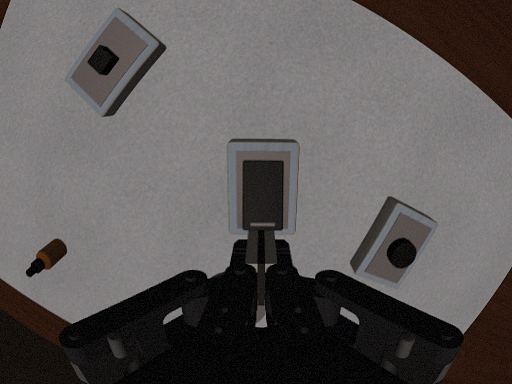

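The scene view matches the first picture: the rocker's grey-line end is raised again at (360,240), the round key is up at (680,335), and all the boxes are in place. The hand is 0.2 m up and clear.

```bash
python3 -c "
from h import *
print(bot.finish_job())"
```

```text
the job is handed in; nothing more can be done
None
```

The job is done in the order asked and handed in at about 14.5 s.

| Step | Where the fingertips stopped | Wrist force at the stop |
|---|---|---|
| Rocker on-end pressed | bottomed out at 51 mm above the desk | about 3.5 N |
| Round key pressed | about 10 mm of its 12 mm travel | about 4.5 N |
| Rocker off-end pressed | 51 mm above the desk, as far down as the on-end | about 3.4 N |

- **Lamp:** Pictures showed the rocker tipped to "on" after the first press and still on while the key was held. After the last press it was back as at the start. The lamp's light made no visible difference in the pictures, so this rests on the rocker's position.
- **Camera release:** There is no direct signal that the camera fired. The press went well past the 4.5 mm release point, and both the tip height and the force agree on that.
- **Everything else:** The last pictures show the three boxes, turntable, ring and bottle where they were. The camera is only partly in the last view I looked at, and that part had not moved. The hand finished clear, about 0.2 m above the desk, and the wrist force was only noise.
- **Disagreements:** The position estimates from the different views differed by up to about 10 mm. I settled on values between them and checked the tip's position with the wrist camera before each press.

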